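# Clear a jammed jar from the feed chute and weigh it

## Robot

A 7-joint arm with a two-finger parallel gripper is mounted at the origin on the work surface. World frame = base frame: x ahead of the robot, y to its left, z up, the work surface at z = 0. Lengths are in mm, angles in rad, forces in N, time in s.
With the tool pointing down it reaches from about 425 to 925 mm from the base axis. Payload 6.8 kg.
Tool frame: the origin (TCP) lies between the finger pads; the fingertips stand 14 mm ahead of it and the grasp point (between the pads) lies 5 mm behind it; x points along the fingers, z is the direction in which the jaws open and shut, and the axes are right-handed (so a half turn about x gives the same grasp; the last joint's range is limited). The gripper opens to 85 mm and grips with 20 to 120 N. Pads are 22 mm wide; open, the fingers measure 114 mm over their backs; the gripper's body (76 mm by 85 mm) begins 54 mm behind the grasp point. The pads swing forward as they close: fully open they stand 13 mm farther back than shut.
Start: joints at [-0.108, 0.477, 0.022, 1.555, -0.011, 1.109, -0.083], TCP at [675.017, 0.007, 212.308] pointing down, gripper open.
Joint ranges: [-2.96, 2.96], [-0.34, 2.1], [-1.41, 1.46], [0.24, 2.44], [-1.37, 4.51], [0.17, 1.92], [-2.96, 2.96]. Speed limits (rad/s): [2.39, 2.39, 3.14, 3.14, 3.14, 3.14, 3.14].

## Interface

Orientations are given as a rotation vector (axis times angle).
In Python, from station import manip gives the robot as it stands. Calls block until the motion is done:
- manip.move_ptp(position, orientation): joint-space move of the TCP to a pose.
- manip.movel(position, frame=None, rate=150, stop_force=None): straight line of the TCP; frame=None keeps the orientation; rate is the mean speed in mm/s. With stop_force (N) it stops when the force on the tool has changed by that much, and returns True; else False.
- manip.move_joints(angles): joint-space move.
- manip.gripper_to(opening, effort=None): opening from 0.0 (shut) to 1.0 (fully open); effort is the grip in N (None keeps the last); returns when the fingers have stopped.
- manip.dwell(seconds).
- manip.ik(position, orientation): joint angles nearest the present ones, or None.
- manip.get_image(name): name is "scene" or "side" or "wrist"; returns a dict with "frame" (420x560x3 uint8, red, green, blue), "fx", "fy", "cx", "cy" (pixels), "rvec" (rotation vector, rad) and "tvec" (3), from world to camera coordinates, as OpenCV has them. Camera axes: x right, y down, z forward; pixel columns grow to the right and rows downward; lengths in mm; the calibration is good to about 2 mm. The wrist camera is an equidistant fisheye: a pixel r from the principal point sees the ray r / f radians off the axis. A picture is of the moment at which its call begins. There is no depth.
A pose or a line that the arm cannot do raises manip.Unreachable and nothing moves.
- manip.job_done(): hands the job in, once; it reports no verdict.
Trained networks look in a picture, given as the dict that the camera call returned (one of the last four; its "shot" number tells which), for a name from the list of things; names that differ only in an ending like _2 or _b are one class to them, and where a whole thing is asked for, a point or a joint stands for the part that bears it (a point fixed in the world has none). Each returns a list of dicts, best first, with "p" (0 to 1); they miss things now and then, are a little off and sometimes report something else, mostly with a low value. They report only what shows in the picture. A call takes as long as a camera call. They do not tell look-alikes from the thing itself.
- manip.find_in(picture, name): "extent" ([left, top, right, bottom] in pixels, round what is visible of it).
- manip.regions_of(picture, name): "mask" (420x560 bool, what is visible of it) and "extent" ([left, top, right, bottom] in pixels, round what is visible of it).
- manip.mark_of(picture, name): "xy" ([column, row] in pixels: a listed point, or the origin of a listed thing).
Readings, each from a call of its own:
- manip.current_clock(): time.
- manip.current_q(): joint angles.
- manip.current_joint_velocities(): joint speeds.
- manip.current_joint_efforts(): joint torques, N m.
- manip.current_ee_pos(): TCP position.
- manip.current_ee_rot(): TCP orientation.
- manip.current_wrist_force(): force on the tool from outside, world axes, zero at the start.
- manip.current_torque(): the same for the moment, N m.
- manip.current_grip_width(): opening from 0.0 (shut) to 1.0 (fully open).
Only numpy, scipy, OpenCV 4.12 (cv2) and the standard library are available. Lean on these libraries where they do the work, as an engineer would, in place of code of your own. Each camera call takes 0.05 s, during which the arm holds its last target.

## Task

A wide-lidded jar has slid lid first down the feed chute and is jammed under the keeper lips at the outlet. Nudge it back up the chute until it lies clear of the lips, lift it out and lay it down on its side on the bench; then take a fresh hold, stand it upright, lid up, gently on the middle of the balance's pan and let go. Leave the tube rack, wash bottle and beaker where they stand.

Things in the scene. Friction and masses are not known exactly. Their poses are not given: they have to be found in the camera images.
- jar: Loose plastic jar, 0.15 to 0.3 kg, 112 mm long: square white body 50 x 50 x 80 mm, short neck, wide round grey lid. Origin: centre of the base's underside; z axis from base to lid, x and y square to the flat sides. Starts lying in the chute, lid downhill, flat sides square to the chute.
- jar_lid (a point): Centre of the flat top of the jar's lid, 112 mm from the base along the axis. The lid is 66 mm across and 26 mm long (86 to 112 mm from the base).
- jar_mid (a point): On the jar's axis 45 mm from its base, middle of the square body. Lying on a flat surface the jar rests on a base edge and the lid's rim: its axis rises about 5 degrees towards the lid and this point is about 29 mm above that surface.
- chute: Fixed open aluminium feed chute on a grey stand, 281 mm long, 86 mm wide; place and yaw vary. Origin on the bench under its middle; x axis horizontal, pointing uphill; z up. Flat floor rises 10 degrees along +x, 70 mm over the bench at the origin, with low side rails 12 mm high, 56 mm apart. Friction holds the jar wherever it is left on the slope; pushing it uphill takes under 5 N.
- outlet (a point): On the chute's floor, mid-width, at the uphill face of two end posts (10 mm thick, 66 mm high, the chute's open low end just below them). The gap between the posts is 42 mm wide and open at the top, joining the slot between the lips: the lid cannot pass, but shut fingers can enter from the low end and travel uphill along the slot, pushing the lid.
- lip_end (a point): On the floor, mid-width, under the uphill end of the two keeper lips, 100 mm uphill of point outlet. The lips lie over the outlet's length (underside 66, top 71 mm over the floor, side cheeks 86 mm over all) and leave a 42 mm slot, too narrow to lift the jar through. The jar is clear when its whole lid is uphill of here; there the chute is open above.
- back (a point): On the chute's floor, mid-width, at the inner face of the back stop (35 mm high), 160 mm uphill of point lip_end.
- balance: Fixed bench balance, white housing 230 x 160 mm, top 55 mm high, round steel pan 144 mm across; place and yaw vary. Origin on the bench under the pan's centre; the housing reaches 150 mm to its -x (dark display, nothing higher than the pan) and 80 mm to +x and either side. The pan does not move.
- pan (a point): Centre of the pan's top face, 70 mm over the bench.
- tube_rack: Bystander: loose wooden test-tube rack, 60 mm deep (x), 176 mm wide (y), tubes up to 143 mm high. Origin: centre of underside.
- wash_bottle: Bystander: loose white wash bottle, 68 mm across, 195 mm high with its spout. Origin: centre of underside.
- beaker: Bystander: loose glass beaker, 76 mm across, 95 mm high. Origin: centre of underside.
Things that resemble listed ones, but are neither listed nor needed, are in the scene too. What is shaped like the jar but green or orange is not meant.

How it is judged:
By the outcome, as a careful person would: the job done as asked, in the order asked, and still so for the second after the job is handed in, with the robot touching nothing.
It also fails if it takes over 72 s, if anything falls off the work surface, if the arm or the gripper's body presses on something with over 40 N, if the wrist force passes 120 N, or if a joint passes its speed limit or range.

## Working session

There is one attempt and no reset: what is moved stays moved. The work goes in short steps, each a Python script; the robot and the scene stay as the last script left them, time stands still between calls to the robot, and variables do not carry over. Pictures are saved under pics/ and viewed, and the job is handed in when it is done.

```bash
ls; mkdir -p pics; cat > h.py <<'E'
import numpy as np, cv2
from scipy.spatial.transform import Rotation as R
from station import manip
def cam(p):
    Rm=cv2.Rodrigues(np.array(p["rvec"],float))[0]; t=np.array(p["tvec"],float).ravel(); return Rm,t
def ray(p,xy,fish=False):
    Rm,t=cam(p); x=(xy[0]-p["cx"])/p["fx"]; y=(xy[1]-p["cy"])/p["fy"]
    if fish:
        r=np.hypot(x,y); d=np.array([np.sin(r)*x/max(r,1e-9),np.sin(r)*y/max(r,1e-9),np.cos(r)])
    else: d=np.array([x,y,1.])
    d=Rm.T@d; return -Rm.T@t, d/np.linalg.norm(d)
def onz(p,xy,z,fish=False):
    o,d=ray(p,xy,fish); return o+d*(z-o[2])/d[2]
def proj(p,X):
    Rm,t=cam(p); c=(Rm@np.atleast_2d(X).T).T+t; return np.c_[c[:,0]/c[:,2]*p["fx"]+p["cx"],c[:,1]/c[:,2]*p["fy"]+p["cy"]]
def tri(obs):
    A=np.zeros((3,3));b=np.zeros(3)
    for o,d in obs:
        M=np.eye(3)-np.outer(d,d);A+=M;b+=M@o
    X=np.linalg.solve(A,b); return X,[float(np.linalg.norm((np.eye(3)-np.outer(d,d))@(X-o))) for o,d in obs]
def save(p,name,s=1.4): cv2.imwrite("pics/"+name,cv2.resize(p["frame"][:,:,::-1],None,fx=s,fy=s))
def rv(x,z):
    x=np.array(x,float);x/=np.linalg.norm(x);z=np.array(z,float);z-=x*(x@z);z/=np.linalg.norm(z)
    return R.from_matrix(np.c_[x,np.cross(z,x),z]).as_rotvec()
E
python3 - <<'E'
from h import *
P={}
for n in("scene","side","wrist"):
    P[n]=manip.get_image(n); save(P[n],n+"0.png")
for n in("jar","jar_lid","jar_mid","chute","outlet","lip_end","back","balance","pan","tube_rack","wash_bottle","beaker"):
    for c in("scene","side"):
        print(n,c,[(np.round(r["xy"]).tolist(),round(r["p"],2)) for r in manip.mark_of(P[c],n)])
print(manip.current_clock())
import pickle; pickle.dump(P,open("P0.pkl","wb"))
E
```

```text
pics
jar scene [([95.0, 205.0], 0.86), ([182.0, 222.0], 0.56), ([302.0, 287.0], 0.37)]
jar side [([290.0, 243.0], 0.77), ([316.0, 206.0], 0.72), ([328.0, 258.0], 0.67), ([343.0, 380.0], 0.61)]
jar_lid scene [([168.0, 197.0], 0.97), ([268.0, 248.0], 0.88), ([130.0, 212.0], 0.64)]
jar_lid side [([303.0, 284.0], 0.89), ([303.0, 219.0], 0.69), ([334.0, 330.0], 0.67)]
jar_mid scene [([112.0, 209.0], 0.87), ([251.0, 235.0], 0.69), ([173.0, 213.0], 0.68)]
jar_mid side [([341.0, 359.0], 0.79), ([298.0, 235.0], 0.58), ([317.0, 268.0], 0.55)]
chute scene [([188.0, 238.0], 0.69)]
chute side [([328.0, 280.0], 0.71)]
outlet scene [([168.0, 201.0], 0.95)]
outlet side [([302.0, 296.0], 0.66), ([219.0, 200.0], 0.37)]
lip_end scene [([182.0, 222.0], 0.82)]
lip_end side [([323.0, 265.0], 0.93)]
back scene [([203.0, 264.0], 0.55)]
back side [([354.0, 227.0], 0.6), ([320.0, 265.0], 0.28)]
balance scene [([355.0, 201.0], 0.93), ([167.0, 195.0], 0.58)]
balance side [([218.0, 201.0], 0.82)]
pan scene [([355.0, 186.0], 0.68)]
pan side [([219.0, 183.0], 0.94)]
tube_rack scene [([302.0, 287.0], 0.91)]
tube_rack side [([313.0, 205.0], 0.71)]
wash_bottle scene [([120.0, 258.0], 0.84)]
wash_bottle side [([388.0, 321.0], 0.57)]
beaker scene [([419.0, 178.0], 0.82)]
beaker side []
1.35
```

View pics/scene0.png

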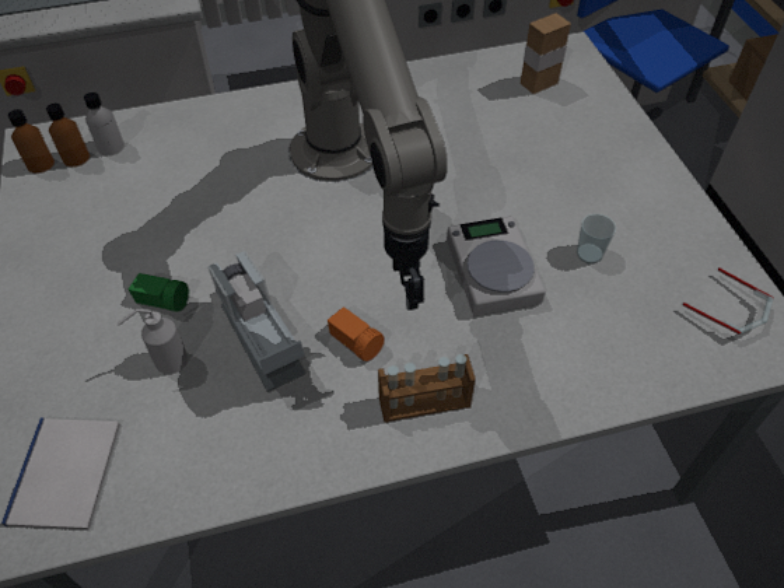

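View pics/side0.png

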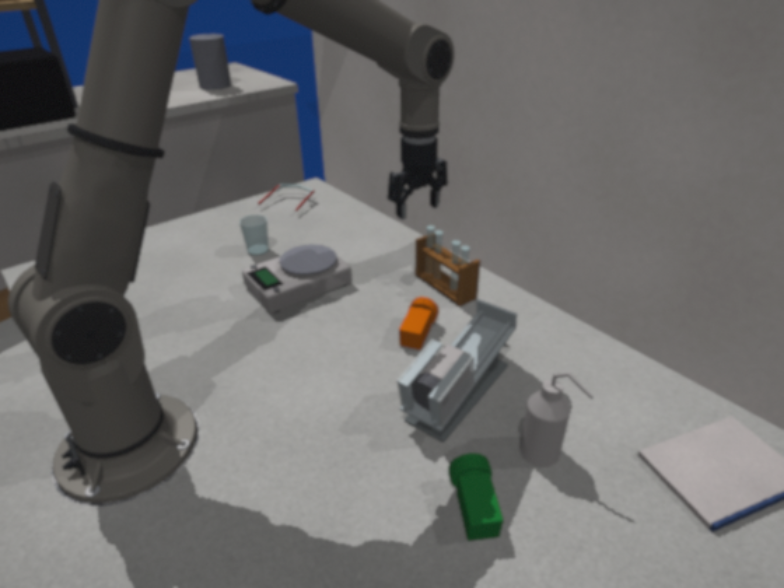

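View pics/wrist0.png

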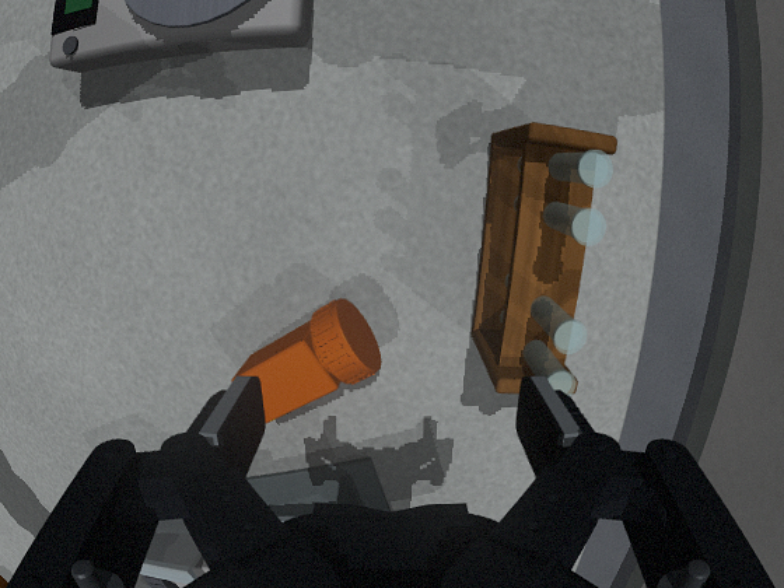

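```bash
python3 - <<'E'
from h import *
import pickle; P=pickle.load(open("P0.pkl","rb"))
S,D=P["scene"],P["side"]
for n,a,b in [("outlet",(168,201),(302,296)),("lip_end",(182,222),(323,265)),("back",(203,264),(354,227)),("chute",(188,238),(328,280)),("pan",(355,186),(219,183)),("balance",(355,201),(218,201)),("rack",(302,287),(313,205)),("wash",(120,258),(388,321)),("lid",(168,197),(303,284)),("mid",(173,213),(317,268))]:
    X,e=tri([ray(S,a),ray(D,b)]); print(n,X.round(1),np.round(e,1))
print("beaker",onz(S,(419,178),0))
for p in(S,D): print(ray(p,(280,210)))
E
```

```text
outlet [ 417.3 -309.1   51. ] [3.4 3.4]
lip_end [ 519.7 -277.3   69.3] [1.3 1.3]
back [ 685.  -238.    88.3] [4.2 4.2]
chute [ 538.1 -275.3    6.6] [6.4 6.4]
pan [527.5 249.8  77.7] [0.2 0.2]
balance [522.8 261.8  -2.1] [1.6 1.6]
rack [769.9  18.6  -3.6] [6.7 6.7]
wash [ 552.7 -472.2    6.5] [0.3 0.3]
lid [ 426.1 -304.    80.9] [1.8 1.8]
mid [ 489.  -293.1   84.6] [3.8 3.8]
beaker [489.76543569 492.17740302   0.        ]
(array([1460.91177331, -233.6980359 , 1292.96418265]), array([-0.58950121,  0.15740525, -0.79228272]))
(array([ -33.70309125, -807.60711014,  755.38801238]), array([ 0.51152417,  0.65209842, -0.55956293]))
```

The scene picture shows three jar-shaped things:
- **White/grey jar** in the grey chute, at about (173,208) px. It is white with a grey lid, lid downhill towards the robot, so this is the one meant.
- **Green jar** at (113,208) px, a look-alike.
- **Orange jar** at (254,238) px, a look-alike.

The balance is at (355,186), the rack at (302,280), the wash bottle at (120,245) and the beaker at (425,170). Next I'll fit the chute pose, enlarge the jar and probe the reach.

```bash
python3 - <<'E'
from h import *
import pickle; P=pickle.load(open("P0.pkl","rb"))
from scipy.optimize import least_squares
S,D=P["scene"],P["side"]
s,c=np.sin(np.radians(10)),np.cos(np.radians(10))
def pts(v):
    x,y,a=v; u=np.array([np.cos(a),np.sin(a),0])
    f=lambda d:np.array([x,y,70])+u*d*c+np.array([0,0,d*s])
    return np.array([f(-130),f(-30),f(130),[x,y,0]])
oS=np.array([(168,201),(182,222),(203,264),(188,238)]);oD=np.array([(302,296),(323,265),(354,227),(328,280)])
r=least_squares(lambda v:np.r_[(proj(S,pts(v))-oS).ravel(),(proj(D,pts(v))-oD).ravel()],[550,-272,.26],loss="soft_l1")
print(r.x,pts(r.x).round(1)); print(r.fun.reshape(2,4,2).round(1))
a=S["frame"][160:280,130:230];b=D["frame"][190:330,260:390]
cv2.imwrite("pics/crop0.png",np.hstack([cv2.resize(a,(400,480)),cv2.resize(b,(400,480))])[:,:,::-1])
# ik probes
q=manip.current_q(); 
def t(pos,x,z): 
    j=manip.ik(pos,rv(x,z)); print(pos,x,z,None if j is None else np.round(j,2))
t([560,20,150],[0,0,-1],[0,1,0]);t([560,20,150],[0,0,-1],[0,-1,0])
for el in(0,20,40):
  e=np.radians(el)
  for yw in range(-120,121,30):
    w=np.radians(yw+25); u=np.array([np.cos(w),np.sin(w),0])
    x=u*np.cos(e)+np.array([0,0,-np.sin(e)])
    for sg in(1,-1):
      j=manip.ik([525,250,125],rv(x,sg*np.cross([0,0,1],u)))
      if j is not None: print(el,yw,sg,np.round(j,2))
print(manip.current_clock())
E
```

```text
[ 5.46968598e+02 -2.72984573e+02  2.61705625e-01] [[ 423.3 -306.1   47.4]
 [ 518.4 -280.6   64.8]
 [ 670.6 -239.9   92.6]
 [ 547.  -273.     0. ]]
[[[ 0.6  2.8]
  [-1.3  1.1]
  [-0.6 -6.2]
  [-0.1  4.9]]

 [[-0.2 -1.5]
  [ 0.   2. ]
  [-1.5  1.7]
  [-0.5 -1.3]]]
[560, 20, 150] [0, 0, -1] [0, 1, 0] [ 0.11  0.38 -0.33  1.88  0.15  0.91  1.29]
[560, 20, 150] [0, 0, -1] [0, -1, 0] [-0.41  0.37  0.33  1.91 -0.15  0.88 -1.57]
0 -120 1 [-1.32  1.4   0.84  1.28  0.24  1.84 -0.65]
0 -120 -1 [-1.34  1.43  0.89  1.28  0.21  1.83  2.53]
0 -90 1 [-1.29  1.1   0.31  1.65  0.83  1.64 -1.09]
0 -90 -1 [-1.09  1.06  0.02  1.64  0.97  1.81  1.94]
0 -60 1 [-1.35  0.99  0.18  2.06  1.27  1.45 -1.43]
0 -60 -1 [-0.88  1.   -0.38  2.03  1.48  1.91  1.68]
0 -30 1 [-1.4   1.04  0.22  2.43  1.82  1.46 -1.93]
0 -30 -1 [-1.4   1.04  0.22  2.43  1.82  1.46  1.22]
0 30 1 [ 1.07  1.69 -1.23  2.37  3.82  0.41 -0.38]
0 30 -1 [ 1.07  1.69 -1.23  2.37  3.82  0.41  2.77]
0 60 1 [ 0.55  1.06 -0.59  2.03 -1.33  1.1  -1.8 ]
0 60 -1 [ 0.58  1.08 -0.63  2.03 -1.31  1.07  1.33]
0 90 1 [-0.16  1.08  0.23  1.66 -1.28  1.9  -1.9
[... 1009 characters left out ...]
0.94]
40 -90 -1 [-0.31  0.92 -0.99  1.73  1.19  1.84  1.9 ]
40 -60 1 [-1.13  0.52  0.11  2.11  1.08  0.96 -0.93]
40 -60 -1 [-0.16  0.89 -1.19  2.05  1.51  1.74  2.09]
40 -30 1 [-1.07  0.39  0.11  2.4   1.76  0.71 -1.12]
40 -30 -1 [-1.49  0.47  0.63  2.42  1.86  0.49  1.87]
40 30 1 [ 0.72  0.7  -1.18  2.34  2.98  0.2  -0.56]
40 30 -1 [ 0.72  0.7  -1.18  2.34  2.98  0.2   2.58]
40 60 1 [-0.11  0.51  0.02  2.12 -1.32  0.9  -2.24]
40 60 -1 [ 0.32  0.57 -0.51  2.09 -1.09  0.68  0.73]
40 90 1 [-0.39  0.7   0.39  1.81 -1.06  1.38 -2.12]
40 90 -1 [ 0.19  0.7  -0.42  1.77 -0.65  1.09  0.69]
40 120 1 [-0.44  0.84  0.36  1.51 -0.78  1.64 -1.99]
40 120 -1 [ 0.03  0.84 -0.4   1.46 -0.37  1.46  0.79]
1.35
```

View pics/crop0.png

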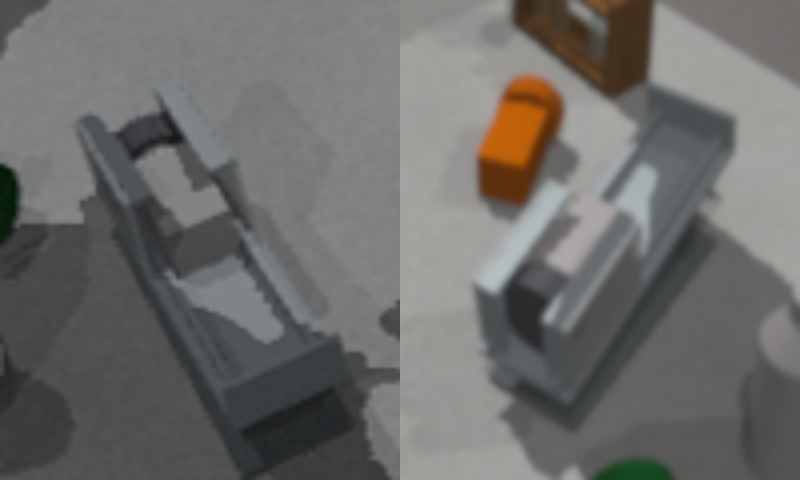

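Confirmed: the enlarged crop shows the white jar with its dark lid low, under the lips. Placing the jar with the tool pointing roughly sideways (+y) is comfortable for the arm. Next I'll check reach for the other poses.

```bash
cat >> h.py <<'E'
s10,c10=np.sin(np.radians(10)),np.cos(np.radians(10))
class Ch:
    def __init__(s,x,y,a): s.o=np.array([x,y,70.]);u=np.array([np.cos(a),np.sin(a),0]);s.u=u*c10+np.array([0,0,s10]);s.n=-u*s10+np.array([0,0,c10]);s.v=np.cross(s.n,s.u)
    def p(s,d,h,w=0): return s.o+s.u*(d-130)+s.n*h+s.v*w   # d from outlet, h above floor
E
python3 - <<'E'
from h import *
C=Ch(547,-273,.2617)
def t(l,pos,x,z):
    j=manip.ik(pos,rv(x,z)); print(l,np.round(pos),None if j is None else np.round(j,2))
for z,l in((C.u,"u"),(-C.u,"-u"),(C.v,"v"),(-C.v,"-v")):
    for d,h in((-45,150),(-45,35),(110,40)): t(l+str((d,h)),C.p(d,h),-C.n,z)
    t("pick",C.p(180,30),-C.n,z)
for sg in(1,-1):
  for az in(80,95,110):
    a=np.radians(az);u=np.array([np.cos(a),np.sin(a),0]);tt=np.radians(10)
    z=-sg*np.cross([0,0,1],u)
    t(f"lay{az},{sg}",[540,20,30],[0,0,-1],z)
    t(f"grasp{az},{sg}",[540,20,32],-u*np.sin(tt)+[0,0,-np.cos(tt)],z)
    e=np.radians(15)
    t(f"place{az},{sg}",[527,250,115],u*np.cos(e)+[0,0,-np.sin(e)],z)
E
```

```text
u(-45, 150) [ 355. -324.  187.] [ 0.48  0.14  0.25  2.11 -0.25  0.81  1.16]
u(-45, 35) [ 375. -319.   74.] [ 0.62  0.34  0.07  2.18 -0.32  0.54  1.21]
u(110, 40) [ 521. -280.  106.] [ 0.46  0.41 -0.01  1.96 -0.18  0.65  0.85]
pick [ 590. -262.  108.] [ 0.41  0.48 -0.04  1.84 -0.13  0.69  0.73]
-u(-45, 150) [ 355. -324.  187.] [ 0.13  0.15  0.65  2.13 -0.33  0.82 -1.89]
-u(-45, 35) [ 375. -319.   74.] [ 0.21  0.38  0.56  2.21 -0.64  0.61 -1.61]
-u(110, 40) [ 521. -280.  106.] [-0.    0.47  0.59  1.99 -0.59  0.72 -1.92]
pick [ 590. -262.  108.] [-0.06  0.54  0.59  1.87 -0.6   0.77 -2.  ]
v(-45, 150) [ 355. -324.  187.] [ 0.73  0.15 -0.02  2.1  -0.2   0.81  2.67]
v(-45, 35) [ 375. -319.   74.] [ 0.92  0.35 -0.29  2.16 -0.08  0.53  2.56]
v(110, 40) [ 521. -280.  106.] [ 0.73  0.43 -0.34  1.94  0.05  0.66  2.22]
pick [ 590. -262.  108.] [ 0.65  0.5  -0.36  1.82  0.11  0.71  2.1 ]
-v(-45, 150) [ 355. -324.  187.] [ 0.33  0.14  0.43  2.12 -0.28  0.82 -0.37]
-v(-45, 35) [ 375. -319.   74.] [ 0.41  0.35  0.32  2.19 -0.48  0.56 -0.2 ]
-v(110, 40) [ 521. -280.  106.] [ 0.25  0.42  0.26  1.97 -0
[... 612 characters left out ...]
  0.6  -0.14]
place110,1 [527 250 115] [ 0.34  0.96 -0.48  1.74 -0.87  1.25  0.92]
lay80,-1 [540  20  30] [ 0.3   0.58 -0.58  1.99  0.47  0.72  2.4 ]
grasp80,-1 [540  20  32] [ 0.15  0.59 -0.53  1.95  0.6   0.85  2.22]
place80,-1 [527 250 115] [ 0.67  0.96 -0.78  2.13 -1.34  0.72 -1.9 ]
lay95,-1 [540  20  30] [-0.62  0.59  0.61  2.05 -0.54  0.67 -2.71]
grasp95,-1 [540  20  32] [-0.8   0.63  0.72  2.05 -0.38  0.64 -2.93]
place95,-1 [527 250 115] [ 0.18  0.84 -0.18  1.96 -1.29  1.25 -1.96]
lay110,-1 [540  20  30] [-0.57  0.57  0.54  2.04 -0.48  0.65 -2.5 ]
grasp110,-1 [540  20  32] [-0.77  0.59  0.66  2.09 -0.33  0.57 -2.72]
place110,-1 [527 250 115] [-0.28  0.95  0.4   1.79 -1.32  1.74 -1.9 ]
```

```bash
python3 - <<'E'
from h import *
C=Ch(547,-273,.2617)
manip.gripper_to(0.0)
manip.move_ptp(C.p(-50,150),rv(-C.n,C.u))
P=manip.get_image("wrist"); save(P,"w1.png"); P2=manip.get_image("side"); save(P2,"s1.png")
import pickle; pickle.dump((P,P2),open("P1.pkl","wb"))
for n in("outlet","lip_end","back","jar_lid","jar_mid"):
    print(n,[(np.round(r["xy"],1).tolist(),round(r["p"],2)) for r in manip.mark_of(P,n)])
print(manip.current_ee_pos(),manip.current_q(),manip.current_clock())
print({k:P[k] for k in("fx","cx","cy","rvec","tvec")}, ray(P,(280,210),True))
E
```

```text
outlet [([330.7, 198.9], 0.81)]
lip_end []
back [([528.4, 198.6], 0.64)]
jar_lid [([515.7, 60.2], 0.97), ([344.0, 205.3], 0.8)]
jar_mid [([485.7, 61.1], 0.7)]
[ 350.94149746 -325.44949823  186.43243526] [ 0.4891477   0.13761351  0.25627977  2.11939424 -0.25210553  0.81040284
  1.1708734 ] 4.1667
{'fx': 325.19226210127806, 'cx': 278.52181622858416, 'cy': 213.80368688630296, 'rvec': array([-2.83423501, -0.3350937 , -0.3046129 ]), 'tvec': array([-284.1113087 , -404.49334032,  190.53482159])} (array([ 305.10613993, -260.66319499,  345.83602832]), array([ 0.23905416, -0.22826924, -0.94379355]))
```

View pics/w1.png

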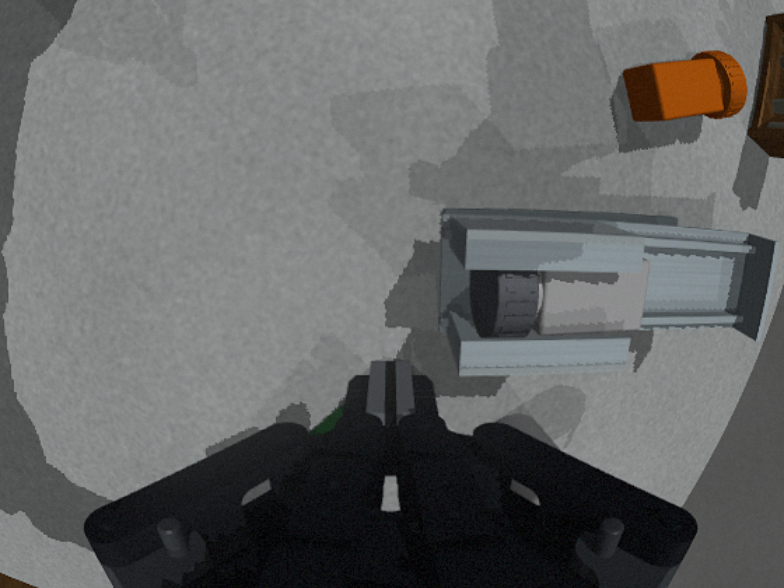

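View pics/s1.png

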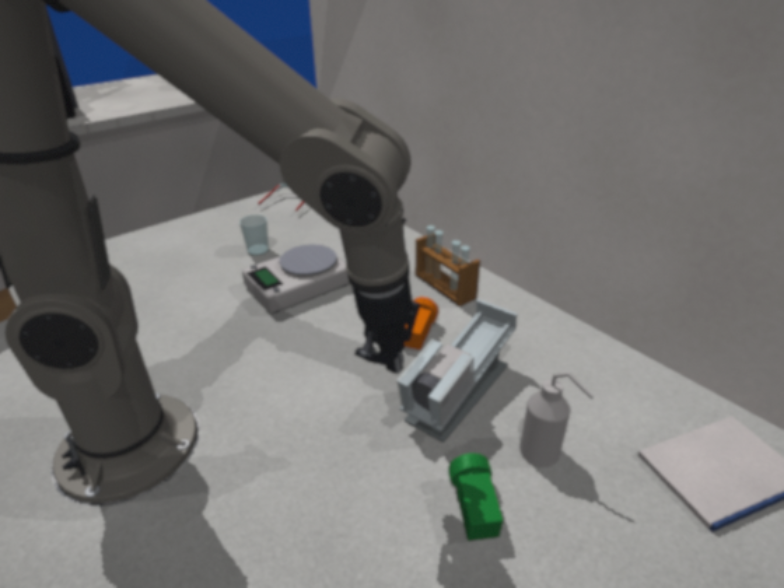

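The wrist view shows the chute at (315–550, 150–265) px, with the jar under the lips and its lid at (360,215). I'll overlay the model on it to refine the chute pose.

```bash
cat >> h.py <<'E'
def projf(p,X):
    Rm,t=cam(p); c=(Rm@np.atleast_2d(X).T).T+t; rr=np.hypot(c[:,0],c[:,1]); th=np.arctan2(rr,c[:,2])
    return np.c_[c[:,0]/rr*th*p["fx"]+p["cx"],c[:,1]/rr*th*p["fy"]+p["cy"]]
E
cat > ov.py <<'E'
from h import *
import pickle
P,P2=pickle.load(open("P1.pkl","rb"))
from scipy.optimize import least_squares
# measured lip top corners (px*1.4): +v lip inner edge near/far, outer edge ; -v lip
obs=np.array([(467,270),(645,270),(467,229),(641,238),(462,341),(630,337),(460,375),(631,366)])/1.4
mod=[(0,71,21),(100,71,21),(0,71,43),(100,71,43),(0,71,-21),(100,71,-21),(0,71,-43),(100,71,-43)]
def f(v):
    C=Ch(*v[:3]); return (projf(P,np.array([C.p(d-(v[3] if d==0 else 0),h,w) for d,h,w in mod]))-obs).ravel()
r=least_squares(f,[547,-273,.2617,5],loss="soft_l1",f_scale=2); print(r.x,r.fun.reshape(-1,2).round(1))
im=cv2.resize(P["frame"][:,:,::-1],None,fx=1.4,fy=1.4)
for v,col in(([547,-273,.2617],(0,0,255)),(r.x[:3],(0,255,0))):
    C=Ch(*v)
    for L in([(-10,71,21),(100,71,21),(100,71,43),(-10,71,43)],[(-10,71,-21),(100,71,-21),(100,71,-43),(-10,71,-43)],[(100,0,28),(260,0,28),(260,0,-28),(100,0,-28)],[(260,35,43),(260,35,-43)]):
        q=np.array([projf(P,C.p(*a))[0] for a in L])*1.4
        cv2.polylines(im,[q.round().astype(int)],len(L)>2,col,1)
cv2.imwrite("pics/ov1.png",im[150:420,380:784].repeat(2,0).repeat(2,1)[:600,:800])
E
python3 ov.py
```

```text
[ 5.52305274e+02 -2.74343840e+02  2.68100853e-01  1.17421312e+01] [[-0.9 -0.2]
 [-2.   1. ]
 [ 0.   0.8]
 [ 3.7 -1.6]
 [ 0.4 -0.3]
 [ 1.8 -0.8]
 [ 0.4 -0.2]
 [-3.1  1. ]]
```

View pics/ov1.png

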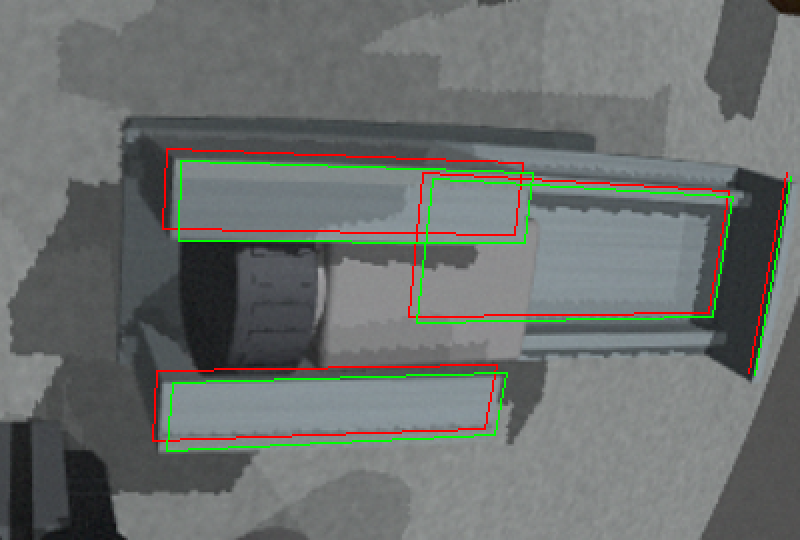

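The refined model (green) fits the picture. Now the push, with shut fingers up the slot and a force guard.

```bash
cat >> h.py <<'E'
C=Ch(552,-274.5,.268)
E
python3 - <<'E'
from h import *
fr=rv(-C.n,C.u)
manip.movel(C.p(-50,36),fr,rate=200)
print(manip.movel(C.p(-20,36),fr,rate=100,stop_force=15))
P=manip.get_image("wrist"); save(P,"w2.png")
print(manip.movel(C.p(30,36),fr,rate=70,stop_force=20),manip.current_wrist_force())
P2=manip.get_image("side"); save(P2,"s2.png")
print(manip.current_ee_pos(),C.p(30,36),manip.current_clock())
E
```

```text
False
False [-0.20689133  0.32136961 -0.19027118]
[ 450.94993999 -302.13794422   88.02151596] [ 451.00657198 -302.23341483   88.08826134] 6.3083
```

View pics/w2.png

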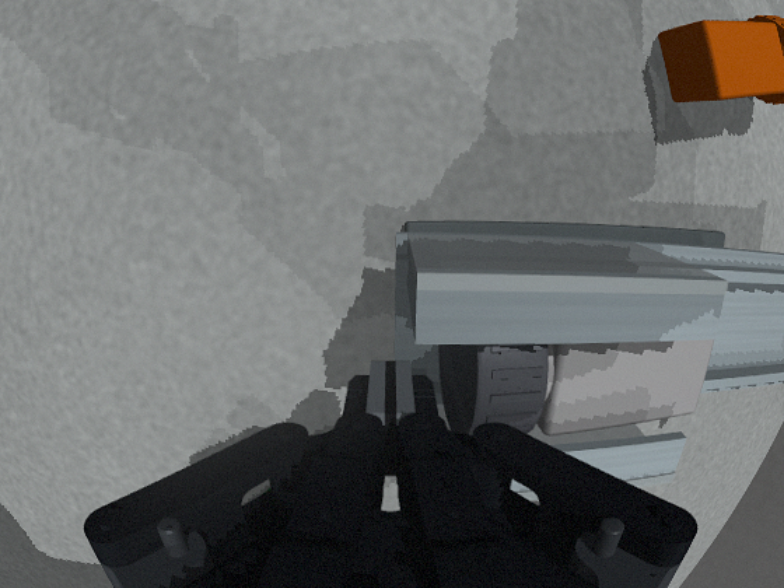

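View pics/s2.png

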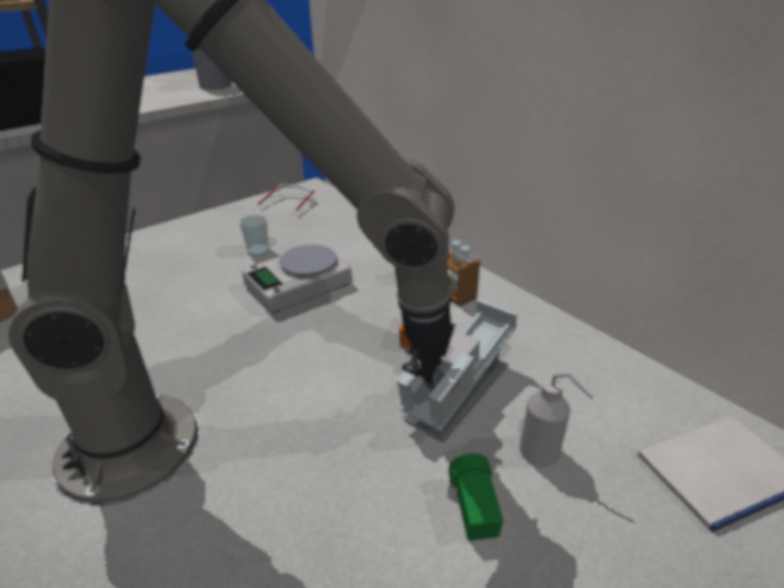

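```bash
python3 - <<'E'
from h import *
fr=rv(-C.n,C.u)
print(manip.movel(C.p(100,36),fr,rate=70,stop_force=20),manip.current_wrist_force())
P2=manip.get_image("wrist"); save(P2,"w3.png")
S=manip.get_image("scene"); save(S,"c3.png")
import pickle; pickle.dump((P2,S),open("P3.pkl","wb"))
for n in("jar_lid","jar_mid","lip_end","jar"): print(n,[(np.round(r["xy"],1).tolist(),round(r["p"],2)) for r in manip.mark_of(P2,n)],[(np.round(r["xy"],1).tolist(),round(r["p"],2)) for r in manip.mark_of(S,n)])
print(manip.current_ee_pos(),C.p(100,36),manip.current_clock())
E
```

```text
False [-1.04323246 -0.20923815  0.25241064]
jar_lid [([469.4, 14.5], 0.6), ([299.6, 254.5], 0.56)] [([128.1, 209.9], 0.84), ([265.2, 247.6], 0.77), ([183.4, 217.5], 0.72)]
jar_mid [([414.0, 16.0], 0.87), ([408.9, 248.3], 0.82)] [([247.1, 236.3], 0.88), ([109.0, 209.9], 0.81), ([187.2, 232.1], 0.64)]
lip_end [([273.4, 233.0], 0.59)] [([180.7, 222.5], 0.9)]
jar [([469.4, 244.7], 0.82), ([65.2, 389.2], 0.6), ([365.7, 23.9], 0.57)] [([97.1, 202.2], 0.89), ([197.5, 243.3], 0.84), ([238.9, 227.5], 0.73)]
[ 517.48470099 -283.99012801  100.25024761] [ 517.48224772 -283.97878651  100.24363378] 7.9583
```

View pics/w3.png

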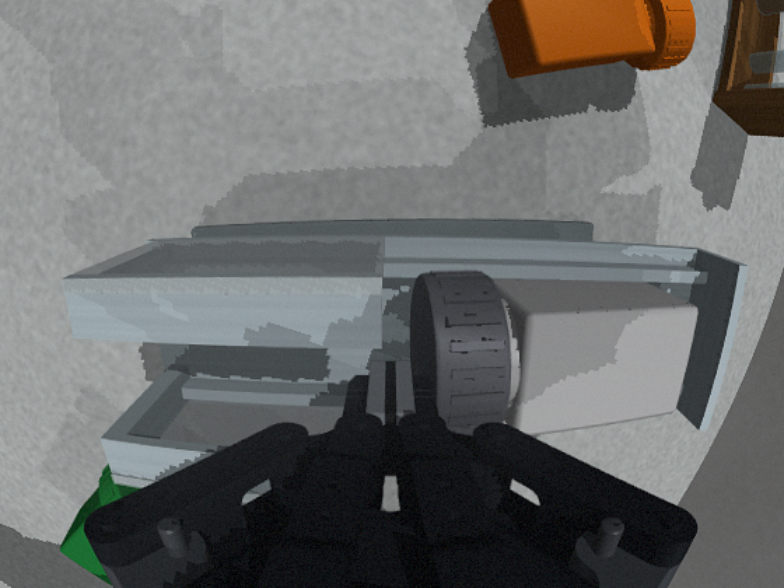

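View pics/c3.png

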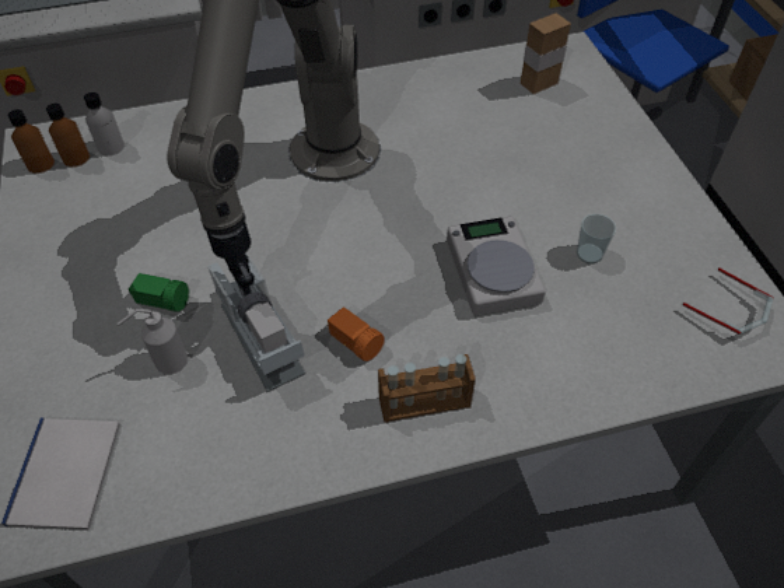

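```bash
python3 - <<'E'
from h import *
import pickle
P,S=pickle.load(open("P3.pkl","rb"))
def onh(xy,h):
    o,d=ray(P,np.array(xy)/1.4,True); t=((C.p(0,h)-o)@C.n)/(d@C.n); X=o+d*t-C.o; return round(X@C.u+130,1),round(X@C.v,1)
print("lip end",onh((383,278),71),"lid front top",onh((428,272),66),onh((413,330),60),"neck end lid",onh((490,272),66))
print("base top corners",onh((697,304),50),onh((690,408),50), "body lid end",onh((505,285),55))
print("back top",onh((697,248),35),onh((680,400),35))
E
```

```text
lip end (np.float64(98.1), np.float64(42.0)) lid front top (np.float64(111.4), np.float64(42.6)) (np.float64(107.5), np.float64(21.8)) neck end lid (np.float64(130.3), np.float64(42.7))
base top corners (np.float64(224.1), np.float64(27.0)) (np.float64(234.5), np.float64(-22.0)) body lid end (np.float64(138.3), np.float64(35.6))
back top (np.float64(231.6), np.float64(47.3)) (np.float64(239.9), np.float64(-26.5))
```

The jar's lid is just past the lip end. I'll push it 6 mm more, withdraw upward and look from above before the grasp.

```bash
python3 - <<'E'
from h import *
fr=rv(-C.n,C.u)
manip.movel(C.p(106,36),fr,rate=60,stop_force=20)
manip.movel(C.p(102,36),fr,rate=60)
manip.movel(C.p(102,150),fr,rate=250)
manip.gripper_to(1.0,40)
manip.move_ptp(C.p(187,125),rv(-C.n,C.v))
P=manip.get_image("wrist"); save(P,"w4.png"); S=manip.get_image("scene"); save(S,"c4.png")
import pickle; pickle.dump((P,S),open("P4.pkl","wb"))
for n in("jar_lid","jar_mid","jar"): print(n,[(np.round(r["xy"],1).tolist(),round(r["p"],2)) for r in manip.mark_of(P,n)])
print(projf(P,np.array([C.p(187,29),C.p(120,33),C.p(232,25),C.p(260,0),C.p(100,0)])).round(),manip.current_clock())
for xy in [(95,203),(254,238)]: print(onz(S,xy,30).round())
E
```

```text
jar_lid [([421.1, 255.3], 0.82), ([281.8, 123.5], 0.57)]
jar_mid [([276.9, 206.3], 0.68), ([419.8, 206.1], 0.63)]
jar [([417.0, 171.8], 0.84)]
[[279. 209.]
 [279. 127.]
 [279. 257.]
 [279. 272.]
 [279. 104.]] 11.3333
[ 346. -527.   30.]
[601. -83.  30.]
```

View pics/w4.png

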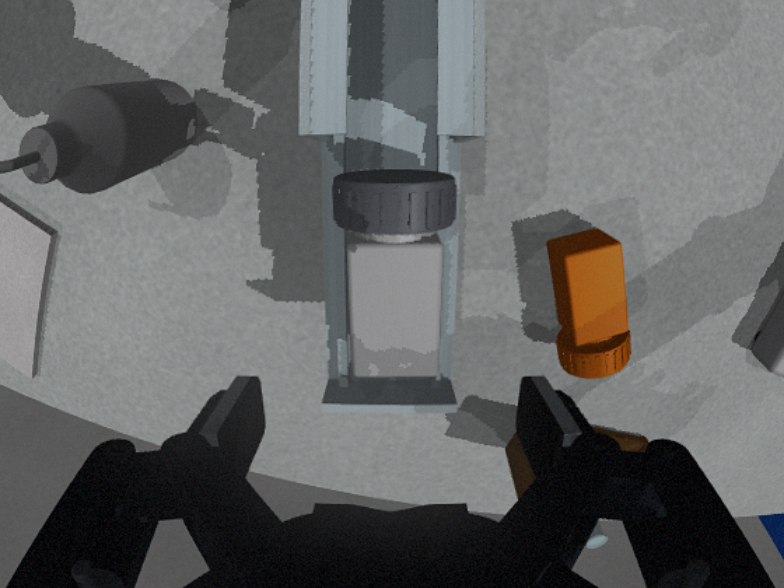

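The jar lies clear of the lips, with its mid at (277,206) against a predicted (279,209). Now I'll grasp and lift it.

```bash
python3 - <<'E'
from h import *
fr=rv(-C.n,C.v)
print(manip.movel(C.p(187,32),fr,rate=120,stop_force=12))
manip.gripper_to(0.0,50); print(manip.current_grip_width(),manip.current_wrist_force())
manip.movel(C.p(187,32)+[0,0,120],fr,rate=150)
print(manip.current_grip_width(),manip.current_wrist_force(),manip.current_clock())
P=manip.get_image("wrist"); save(P,"w5.png"); P=manip.get_image("side"); save(P,"s5.png")
E
```

```text
False
0.5417051151992359 [-2.39502449  1.95791496  6.58052715]
0.5343962884856692 [ 0.21391355  0.27251819 -1.26383044] 13.7
```

View pics/w5.png

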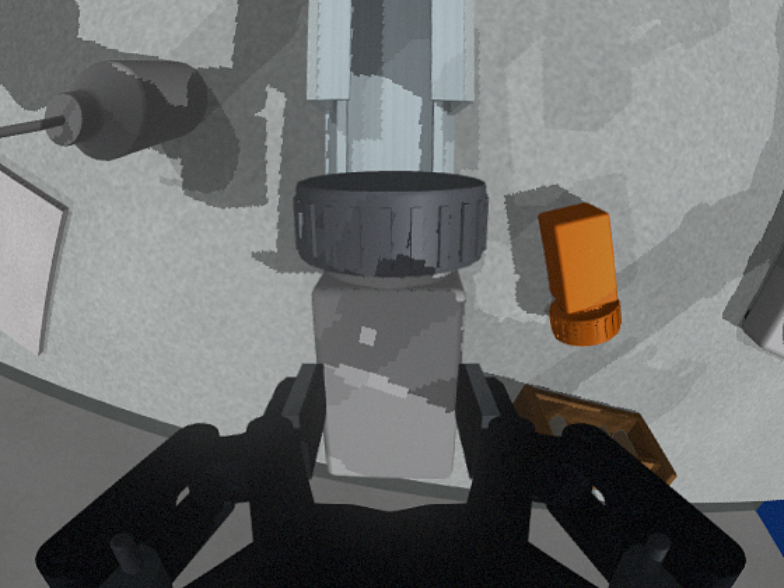

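View pics/s5.png

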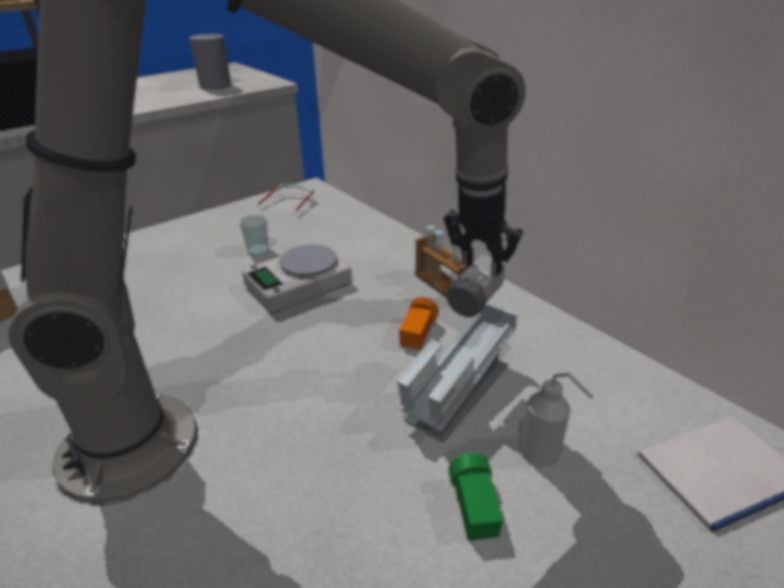

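Held. Now I'll turn it and lay it down on the free bench, lid towards +y.

```bash
python3 - <<'E'
from h import *
a=np.radians(100);u=np.array([np.cos(a),np.sin(a),0]); z=-np.cross([0,0,1],u)
fr=rv([0,0,-1],z)
manip.move_ptp([520,30,170],fr)
print(manip.current_clock(),manip.current_q().round(2))
manip.movel([520,30,48],fr,rate=130)
print(manip.movel([520,30,26],fr,rate=25,stop_force=3),manip.current_ee_pos(),manip.current_wrist_force())
manip.gripper_to(0.8); 
manip.gripper_to(1.0); 
manip.movel([520,30,120],fr,rate=200)
P=manip.get_image("wrist"); save(P,"w6.png");S=manip.get_image("scene");D=manip.get_image("side"); save(D,"s6.png")
import pickle; pickle.dump((P,S,D),open("P6.pkl","wb"))
for n in("jar_lid","jar_mid","jar"): 
  for p in(P,S,D): print(n,[(np.round(r["xy"],1).tolist(),round(r["p"],2)) for r in manip.mark_of(p,n)])
print(manip.current_clock())
E
```

```text
15.7083 [-0.32  0.27  0.17  1.97 -0.06  0.9   0.05]
True [520.05469426  29.86053768  31.02901262] [-1.33590848  0.01851721  5.46290196]
jar_lid [([283.4, 123.6], 0.98)]
jar_lid [([267.3, 247.2], 0.94), ([306.2, 199.4], 0.87), ([129.0, 210.5], 0.75), ([183.3, 238.0], 0.64)]
jar_lid [([303.1, 221.3], 0.96), ([240.2, 216.0], 0.68)]
jar_mid [([279.8, 209.3], 0.69), ([328.6, 339.4], 0.68)]
jar_mid [([249.9, 235.0], 0.82), ([283.2, 205.2], 0.58), ([109.4, 211.8], 0.57)]
jar_mid [([256.0, 225.1], 0.93), ([339.6, 358.5], 0.81)]
jar [([290.2, 350.3], 0.86), ([282.3, 256.9], 0.75)]
jar [([98.0, 204.6], 0.81), ([238.3, 227.5], 0.68), ([270.9, 214.6], 0.62)]
jar [([345.1, 380.0], 0.96), ([266.3, 231.1], 0.73), ([290.1, 243.0], 0.56)]
19.3333
```

View pics/w6.png

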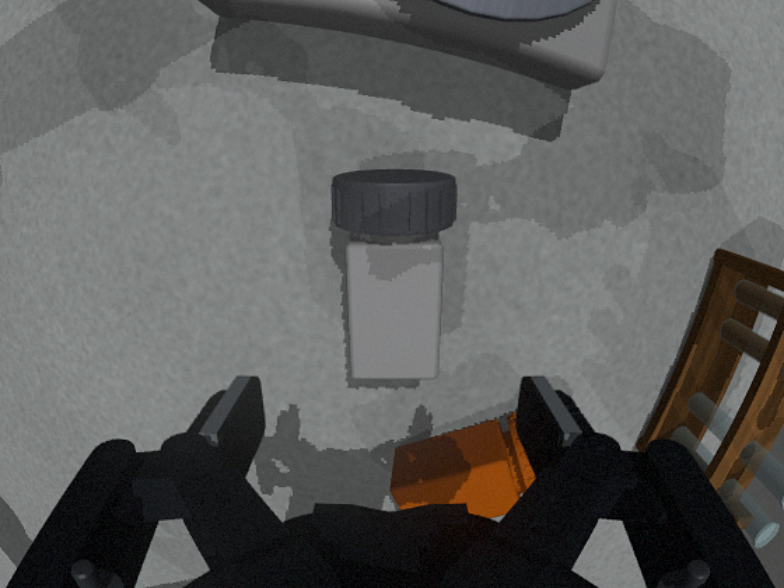

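View pics/s6.png

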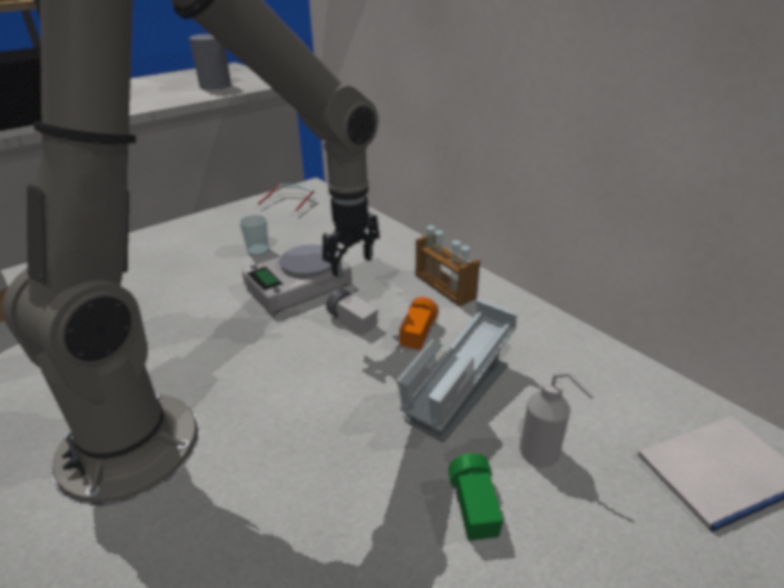

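Laid down neatly: lid at (283,124) px and mid at (280,209) in the wrist view, nothing else disturbed. Before regrasping I'll look at the pan with the wrist camera.

```bash
python3 - <<'E'
from h import *
import pickle
P,S,D=pickle.load(open("P6.pkl","rb"))
m=onz(P,(279.8,209.3),29,True);l=onz(P,(283.4,123.6),35,True); print("mid",m,"lid",l,"az",np.degrees(np.arctan2(*(l-m)[[1,0]])))
a=np.radians(100);u=np.array([np.cos(a),np.sin(a),0]); z=-np.cross([0,0,1],u)
manip.movel([520,150,220],rate=300)
W=manip.get_image("wrist"); save(W,"w7.png")
pickle.dump(W,open("P7.pkl","wb"))
S=manip.get_image("scene");D=manip.get_image("side")
for p,f in((W,True),(S,False),(D,False)):
    for r in manip.mark_of(p,"pan"): print("pan",r["xy"],round(r["p"],2),onz(p,r["xy"],70,f).round(1))
    for r in manip.regions_of(p,"pan"): print("reg",r["extent"],round(r["p"],2),r["mask"].sum())
print(manip.current_clock())
E
```

```text
mid [520.28355203  31.20457661  29.        ] lid [511.03579822  99.16912935  35.        ] az 97.74849700571524
pan [316.0, 90.3] 0.7 [536.8 253.7  70. ]
pan [358.9, 191.2] 0.63 [543.8 257.3  70. ]
reg [318.0, 155.1, 390.5, 224.0] 0.62 3421
pan [217.5, 183.5] 0.85 [527.9 261.9  70. ]
pan [252.4, 226.8] 0.24 [474.5 -26.   70. ]
reg [172.7, 175.0, 255.2, 221.1] 0.87 2378
reg [295.6, 164.2, 346.1, 219.6] 0.65 1614
20.45
```

View pics/w7.png

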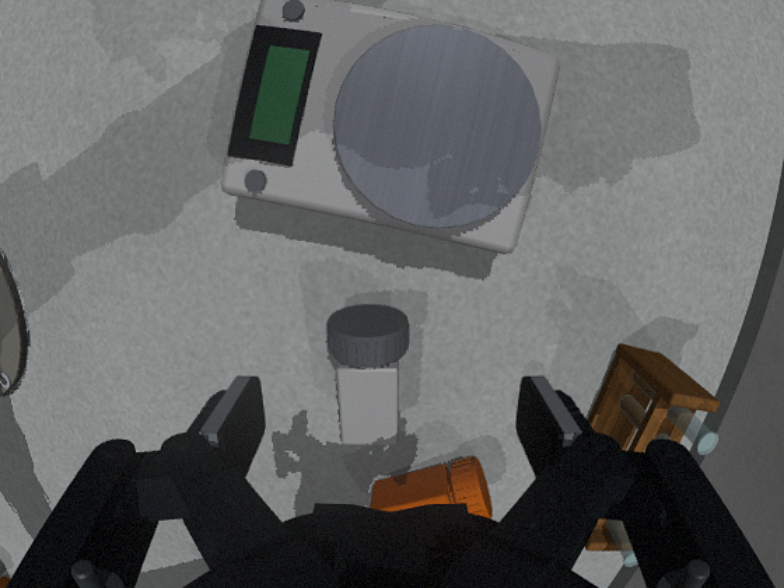

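The pan is fully visible, centred at about (312,91) px. I'll fit its 144 mm outline.

```bash
python3 - <<'E'
from h import *
import pickle
W=pickle.load(open("P7.pkl","rb"))
from scipy.optimize import least_squares
hsv=cv2.cvtColor(W["frame"],cv2.COLOR_RGB2HSV).astype(int); f=W["frame"].astype(int)
m=((f[:,:,2]-f[:,:,0])>8).astype(np.uint8); m[:, :230]=0; m[175:]=0; 
n,lab,st,_=cv2.connectedComponentsWithStats(m); k=1+np.argmax(st[1:,4]); m=(lab==k).astype(np.uint8); print(st[k])
c=max(cv2.findContours(m,cv2.RETR_EXTERNAL,cv2.CHAIN_APPROX_NONE)[0],key=cv2.contourArea); h=cv2.convexHull(c)[:,0].astype(float)
X=np.array([onz(W,p,70,True) for p in h])
r=least_squares(lambda v:np.hypot(X[:,0]-v[0],X[:,1]-v[1])-v[2],[535,255,72],loss="soft_l1"); print(r.x,np.abs(r.fun).max())
X=np.array([onz(W,np.array(p)/1.4,70,True) for p in((333,127),(541,127),(437,25),(437,229))]);r=least_squares(lambda v:np.hypot(X[:,0]-v[0],X[:,1]-v[1])-v[2],[535,255,72]);print(r.x)
E
```

```text
[  239    18   148   145 16420]
[534.36943229 255.01035262  71.0437085 ] 0.3758322918100703
[534.67281642 254.12562867  71.52092407]
```

```bash
python3 - <<'E'
from h import *
a=np.radians(100);u=np.array([np.cos(a),np.sin(a),0]); z=-np.cross([0,0,1],u); up=np.array([0,0,1.])
t=np.radians(10); xt=-u*np.sin(t)-up*np.cos(t); fr=rv(xt,z)
gp=np.array([520.3,31,30])+u*1
tcp=gp+5*xt
manip.move_ptp(tcp-xt*90,fr)
print(manip.movel(tcp,fr,rate=110,stop_force=8))
manip.gripper_to(0.0,50); print(manip.current_grip_width(),manip.current_wrist_force())
manip.movel(tcp+[0,0,190],fr,rate=200)
print(manip.current_grip_width(),manip.current_wrist_force(),manip.current_clock())
P=manip.get_image("wrist"); save(P,"w8.png")
for az in(90,95,100,105,110,115,120):
    a=np.radians(az);u=np.array([np.cos(a),np.sin(a),0]); z=-np.cross([0,0,1],u);e=np.radians(15)
    x=u*np.cos(e)-up*np.sin(e)
    for zz in(200,115):
        j=manip.ik(np.array([534.5,255,zz])+5*x,rv(x,z)); print(az,zz,None if j is None else np.round(j,2))
E
```

```text
False
0.567082422719491 [-1.37198459  0.63440531  6.81934961]
0.5676179748431923 [ 1.16573295  0.2756592  -2.21402121] 23.575
90 200 [ 0.75  0.92 -0.98  1.99 -0.91  0.78  0.75]
90 115 [ 0.63  1.   -0.78  1.98 -1.03  0.81  0.99]
95 200 [ 0.12  0.69 -0.13  1.96 -1.31  1.32  1.05]
95 115 [ 0.18  0.85 -0.21  1.94 -1.29  1.23  1.17]
100 200 [ 0.1   0.72 -0.12  1.89 -1.24  1.38  1.02]
100 115 [ 0.17  0.87 -0.2   1.87 -1.2   1.28  1.12]
105 200 [ 0.08  0.74 -0.1   1.83 -1.17  1.44  0.99]
105 115 [ 0.14  0.89 -0.19  1.81 -1.13  1.33  1.08]
110 200 [ 0.05  0.77 -0.08  1.76 -1.11  1.5   0.98]
110 115 [ 0.11  0.91 -0.17  1.74 -1.07  1.4   1.05]
115 200 [ 0.02  0.8  -0.07  1.69 -1.06  1.56  0.96]
115 115 [ 0.07  0.93 -0.14  1.68 -1.01  1.47  1.03]
120 200 [-0.01  0.83 -0.06  1.63 -1.01  1.63  0.95]
120 115 [ 0.04  0.96 -0.12  1.61 -0.97  1.53  1.02]
```

View pics/w8.png

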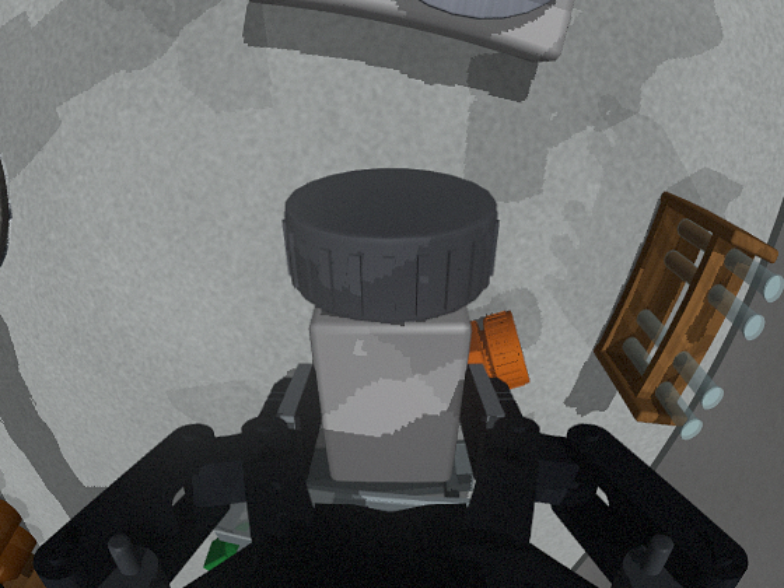

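Held, square in the jaws. Next I'll turn it upright above the pan and check that it is vertical.

```bash
cat >> h.py <<'E'
def placef(az=105,e=15):
    a=np.radians(az);u=np.array([np.cos(a),np.sin(a),0]);z=-np.cross([0,0,1],u);e=np.radians(e)
    x=u*np.cos(e)-np.array([0,0,1])*np.sin(e); return x,rv(x,z)
PAN=np.array([534.5,255,70])
E
python3 - <<'E'
from h import *
x,fr=placef()
manip.move_ptp(PAN+[0,0,110]+5*x,fr)
print(manip.current_clock(),manip.current_grip_width(),manip.current_q().round(2))
S=manip.get_image("scene");D=manip.get_image("side");W=manip.get_image("wrist")
import pickle; pickle.dump((S,D,W),open("P9.pkl","wb"))
for p in(S,D):
  for n in("jar_lid","jar_mid","jar"): print(n,[(np.round(r["xy"],1).tolist(),round(r["p"],2)) for r in manip.mark_of(p,n)])
gp=PAN+[0,0,110]
for p in(S,D): print(proj(p,np.array([gp+[0,0,67],gp,gp-[0,0,45]])).round())
cv2.imwrite("pics/x9.png",np.hstack([cv2.resize(S["frame"][90:230,290:420],(400,430)),cv2.resize(D["frame"][90:230,150:280],(400,430))])[:,:,::-1]);save(W,"w9.png")
E
```

```text
24.825 0.5652392221313142 [ 0.09  0.78 -0.13  1.82 -1.16  1.41  1.02]
jar_lid [([366.2, 147.0], 0.87), ([268.4, 245.9], 0.85), ([130.6, 211.1], 0.79), ([186.0, 240.5], 0.19)]
jar_mid [([108.8, 209.7], 0.79), ([250.2, 234.1], 0.62), ([359.6, 164.3], 0.59), ([120.9, 253.4], 0.47)]
jar [([238.3, 229.2], 0.88), ([95.1, 203.3], 0.69), ([357.4, 175.8], 0.67)]
jar_lid [([301.1, 221.1], 0.92), ([332.8, 329.9], 0.89), ([214.9, 136.0], 0.81), ([219.1, 198.1], 0.34)]
jar_mid [([300.8, 233.7], 0.98), ([216.0, 158.9], 0.95), ([339.5, 357.7], 0.61)]
jar [([345.8, 379.9], 0.8), ([218.2, 167.8], 0.7), ([291.1, 241.2], 0.59), ([301.6, 293.4], 0.42)]
[[364. 148.]
 [362. 164.]
 [360. 175.]]
[[215. 137.]
 [217. 155.]
 [218. 167.]]
```

View pics/x9.png

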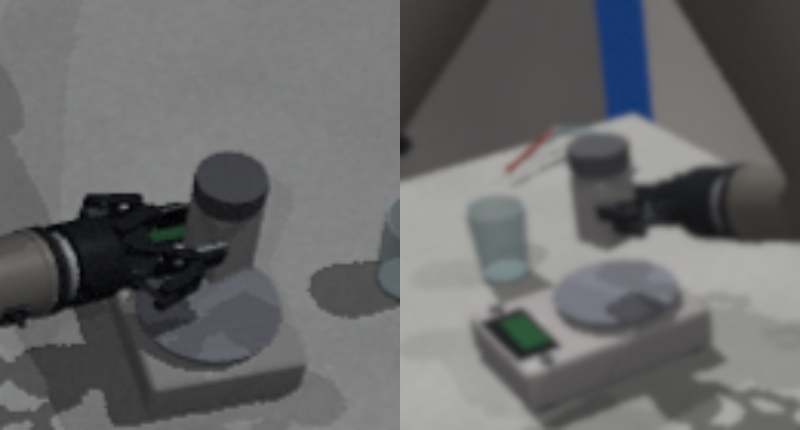

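View pics/w9.png

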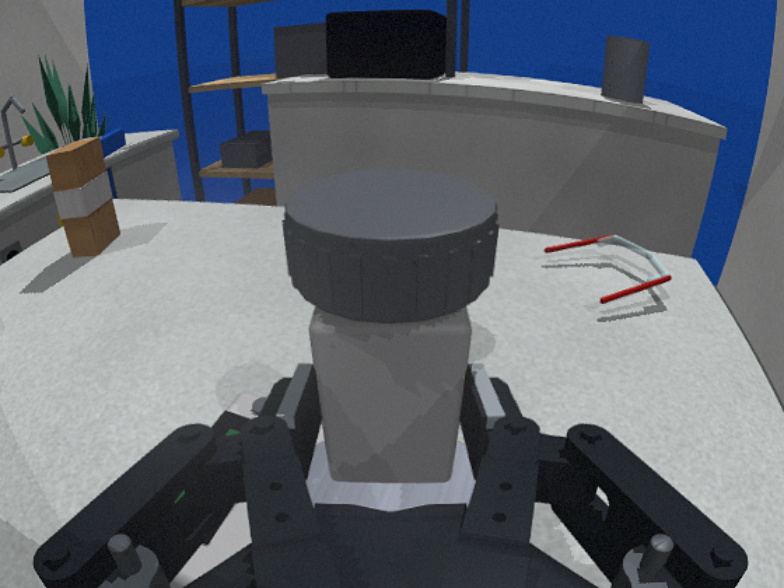

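Both marks agree with the prediction within a few pixels. I'll fit the tilt from the wrist picture before lowering.

```bash
python3 - <<'E'
from h import *
import pickle
from scipy.optimize import least_squares
S,D,W=pickle.load(open("P9.pkl","rb"))
x,fr=placef(); gp=PAN+[0,0,110.]; a=np.radians(105);u=np.array([np.cos(a),np.sin(a),0]);w=np.cross([0,0,1],u)
th=np.linspace(0,2*np.pi,181)
def model(v):
    tl,s,o,lat=v; ax=np.array([0,0,1])*np.cos(tl)+u*np.sin(tl); f=u*np.cos(tl)-np.array([0,0,1])*np.sin(tl)
    b=gp+o*u+lat*w-s*ax
    circ=lambda h,r: projf(W,np.array([b+ax*h+r*(np.cos(t)*f+np.sin(t)*w) for t in th]))
    T=circ(112,33);B=circ(86,33)
    base=projf(W,np.array([b-25*f+25*w,b-25*f-25*w])); top=projf(W,np.array([b-25*f+25*w+80*ax,b-25*f-25*w+80*ax]))
    return T,B,base,top
# features: top circle far row, left col, right col; bottom circle near row; base corners; body top corners
obs=np.array([170/1.4,285/1.4,497/1.4,318/1.4, 330/1.4,482/1.4,457/1.4,482/1.4, 311/1.4,470/1.4])
def feat(v):
    T,B,b,t=model(v); b=b[np.argsort(b[:,0])];t=t[np.argsort(t[:,0])]
    return np.array([T[:,1].min(),T[:,0].min(),T[:,0].max(),B[:,1].max(),*b[0],*b[1],t[0,0],t[1,0]])
print((feat([0,45,0,0])-obs).round(1))
r=least_squares(lambda v:feat(v)-obs,[0,45,0,0],x_scale=[.05,3,3,3],loss="soft_l1"); print(np.degrees(r.x[0]),r.x[1:],r.fun.round(1))
J=r.jac; print("sd",np.sqrt(np.diag(np.linalg.inv(J.T@J))))
E
```

```text
[-0.  -2.7  2.  11.3 -0.7  5.2 -4.2  5.3 -4.2  4. ]
2.078960793774082 [45.64064818  5.13630622 -0.4035935 ] [-0.5  2.  -0.9  0.1  0.4  0.1 -4.   0.2 -1.   2.7]
sd [0.0079305  0.69789953 0.80709181 0.38937172]
```

The fit shows about a 2° forward lean and an offset of about 3–5 mm. I'll correct the pitch and lower gently until contact.

```bash
python3 - <<'E'
from h import *
x,fr=placef(105,13); a=np.radians(105);u=np.array([np.cos(a),np.sin(a),0])
b=PAN-3*u+5*x
manip.movel(b+[0,0,60],fr,rate=100)
print(manip.movel(b+[0,0,52],fr,rate=60,stop_force=6))
manip.dwell(0.2)
print(manip.movel(b+[0,0,38],fr,rate=15,stop_force=2.5),manip.current_ee_pos()-b,manip.current_wrist_force(),manip.current_clock())
D=manip.get_image("side");S=manip.get_image("scene")
cv2.imwrite("pics/x10.png",np.hstack([cv2.resize(S["frame"][110:230,300:420],(400,400)),cv2.resize(D["frame"][120:240,160:280],(400,400))])[:,:,::-1])
E
```

```text
False
True [2.71220151e-02 1.75077197e-01 4.55474864e+01] [ 1.4854606  -1.02400585  3.38044519] 26.9583
```

View pics/x10.png

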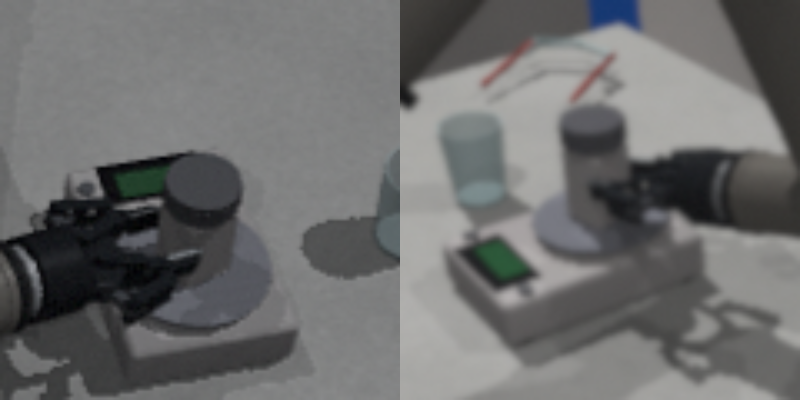

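The jar touched down at the expected height and is upright. Releasing and backing off.

```bash
python3 - <<'E'
from h import *
x,fr=placef(105,13)
manip.gripper_to(0.7);manip.gripper_to(1.0)
p=np.array(manip.current_ee_pos())
manip.movel(p-x*40,fr,rate=60,stop_force=6)
manip.movel(p-x*150+[0,0,40],fr,rate=150)
D=manip.get_image("side");S=manip.get_image("scene");W=manip.get_image("wrist")
save(S,"c11.png");save(W,"w11.png");save(D,"s11.png")
for c,p,f in(("S",S,0),("D",D,0),("W",W,1)):
  for n,h in(("jar_lid",182),("jar_mid",115),("jar",70)): print(c,n,[(np.round(r["xy"]).tolist(),round(r["p"],2),onz(p,r["xy"],h,f).round().tolist()) for r in manip.mark_of(p,n)])
  print("pred",(projf if f else proj)(p,np.array([PAN+[0,0,112],PAN+[0,0,45],PAN])).round())
print(manip.current_clock(),manip.current_wrist_force())
E
```

```text
S jar_lid [([130.0, 214.0], 0.84, [545.0, -404.0, 182.0]), ([364.0, 161.0], 0.83, [525.0, 267.0, 182.0]), ([267.0, 248.0], 0.78, [743.0, -76.0, 182.0])]
S jar_mid [([110.0, 212.0], 0.8, [466.0, -466.0, 115.0]), ([251.0, 236.0], 0.68, [651.0, -101.0, 115.0]), ([356.0, 178.0], 0.64, [525.0, 248.0, 115.0])]
S jar [([239.0, 229.0], 0.75, [586.0, -121.0, 70.0]), ([357.0, 178.0], 0.72, [493.0, 270.0, 70.0]), ([97.0, 203.0], 0.64, [384.0, -513.0, 70.0]), ([358.0, 189.0], 0.58, [536.0, 257.0, 70.0])]
pred [[362. 164.]
 [359. 179.]
 [357. 189.]]
D jar_lid [([214.0, 155.0], 0.97, [529.0, 261.0, 182.0]), ([304.0, 219.0], 0.77, [512.0, -209.0, 182.0]), ([334.0, 331.0], 0.73, [322.0, -505.0, 182.0]), ([388.0, 324.0], 0.55, [410.0, -556.0, 182.0])]
D jar_mid [([339.0, 359.0], 0.96, [325.0, -521.0, 115.0]), ([298.0, 233.0], 0.83, [519.0, -178.0, 115.0])]
D jar [([345.0, 382.0], 0.65, [324.0, -542.0, 70.0]), ([290.0, 243.0], 0.62, [513.0, -154.0, 70.0]), ([220.0, 184.0], 0.56, [531.0, 252.0, 70.0])]
pred [[217. 155.]
 [219. 172.]
 [220. 184.]]
W jar_lid [([281.0, 168.0], 0.57, [537.0, 253.0, 182.0])]
W jar_mid [([278.0, 228.0], 0.86, [533.0, 254.0, 115.0])]
W jar [([280.0, 264.0], 0.93, [537.0, 252.0, 70.0])]
pred [[279. 168.]
 [279. 228.]
 [279. 262.]]
30.1167 [ 0.71486268  0.24390879 -0.76902855]
```

View pics/c11.png

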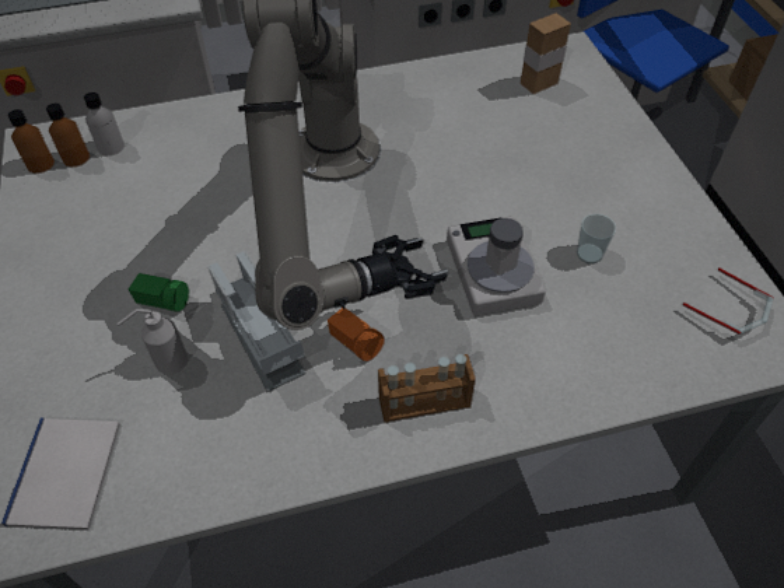

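View pics/w11.png

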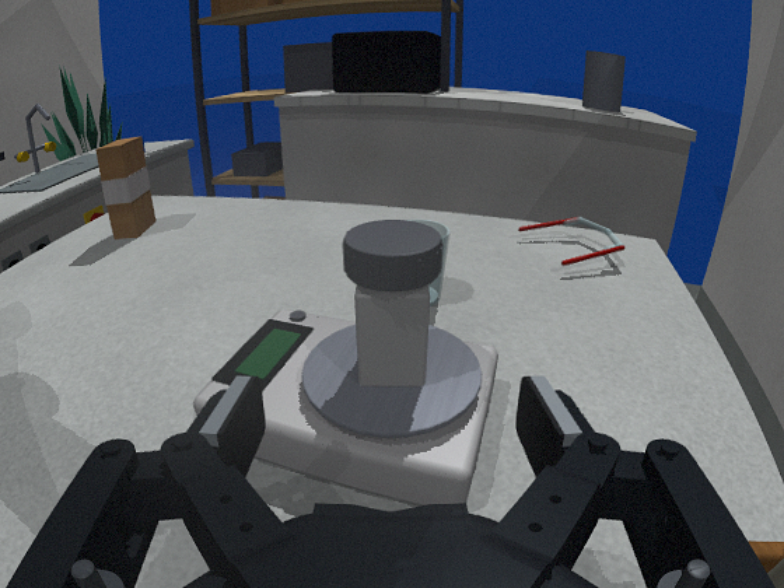

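View pics/s11.png

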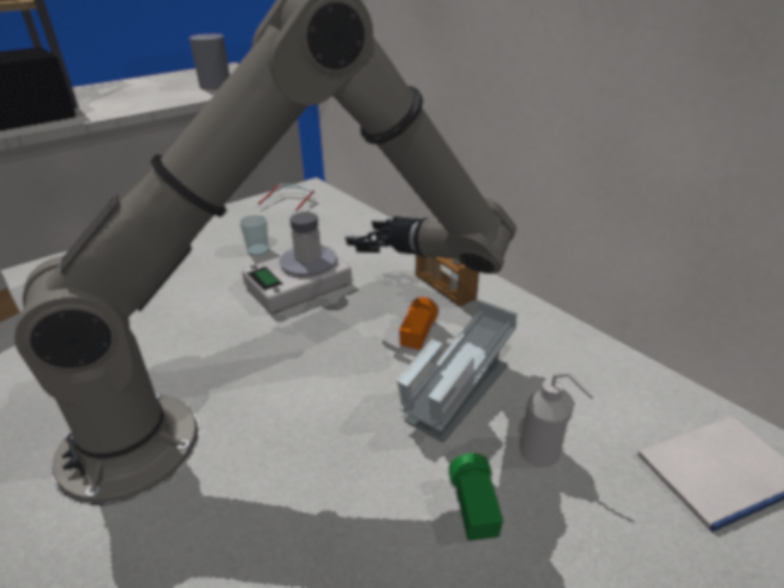

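The jar stands upright, lid up, mid-pan: its base is at (280,264) px in the wrist view, against (279,262) predicted for the pan centre. The arm is clear and the other things are where they were, so I'm handing in.

```bash
python3 - <<'E'
from h import *
manip.dwell(0.3); manip.job_done(); print("done")
E
```

```text
the job is handed in; nothing more can be done
done
```

The jar now stands upright, lid up, near the middle of the balance's pan, and the job is handed in at about 30.5 s of the 72 s allowed.

**What I did:** I pushed the jar up the slot with shut fingers until its lid was about 20 mm past the lip end. Then I lifted it out and laid it on its side on the bench. With a fresh hold I turned it upright, corrected a lean of about 2°, lowered it until it touched at roughly 2.5–3 N, let go and backed off.

**Last checks:**
- **Position:** The wrist camera put the jar's base about 4 mm from the pan centre I had fitted. The best scene and side readings agreed within about 5 mm.
- **Outliers:** The scene camera put the lid about 15 mm off the pan centre, and a duplicate base reading there was about 45 mm off. The picture itself showed the jar upright and central, so I took these as network noise.
- **Other things:** By eye in the final pictures, the rack, wash bottle and beaker were where they started. The robot was touching nothing.

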